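Snap the sample carrier into the thickness gauge

ROBOT

A 6-joint arm with a two-finger parallel gripper is mounted at the origin on the work surface; the furniture and walls round the work are solid. World frame = base frame: x ahead of the robot, y to its left, z up, the work surface at z = 0. Lengths are in m, angles in rad, forces in N, time in s.
With the tool pointing down it reaches from about 0.35 to 0.85 m from the base axis. Payload 8.1 kg.
Tool frame: the origin (TCP) lies midway between the tips of the shut fingers; the grasp point (between the pads) lies manip.tcp_to_grasp behind it (manip.tcp_to_grasp is the distance from the TCP to the grasp point, in m); z points along the fingers, y is the direction in which the jaws open and shut (so a half turn about z gives the same grasp; the last joint's range is limited). The gripper opens to 85 mm and grips with 20 to 120 N. Pads are 22 mm wide; open, the fingers measure 114 mm over their backs; the gripper's body (76 mm by 85 mm) begins 54 mm behind the grasp point. The pads swing forward as they close: fully open they stand 13 mm farther back than shut.
Start: joints at [-1.428, 0.13, 1.488, -0, 1.523, -0.085], TCP at [0.136, -0.584, 0.231] pointing down, gripper open.
Joint ranges: [-2.96, 2.96], [-0.89, 2.26], [0.02, 2.5], [-1.34, 4.48], [0, 2.73], [-2.66, 2.66]. Speed limits (rad/s): [2.39, 2.39, 2.79, 3.14, 3.14, 3.14].

INTERFACE

Orientations are given as a unit quaternion [w, x, y, z].
In Python, from cell import manip gives the robot as it stands.
- The arm moves only by the shell command python3 -m jog 'ROWS' [OPENING] [FORCE]. ROWS is JSON, a list of rows, each a list of 4 numbers: the shift along the tool's x, y, z in mm, then the turn about the tool's z in degrees. A call has 1 to 8 rows; each row shifts and turns the commanded pose from where the row before left it, along the tool's axes as they then stand; what a row does not reach is not made up. A row lasts 1/12 s, in which the tool goes at most 41.7 mm and 7.16 degrees, less where a joint would pass 70% of its speed; a pose out of reach is approached as far as the arm can. A call with a gripper value outside its range is refused whole. OPENING is the gripper command: -1 is fully open, 1 is shut, values between are in proportion, set as the call begins (- or left out, the last holds). The fingers move at their own pace and stop on an object; FORCE is the grip in N (left out, the last holds). Time passes only in rows, so rows that do not move let the fingers close. It gives the time, the measured TCP pose, the force and the opening at its end, in the units of the state.
- manip.state(): the state, without advancing time (a new reading comes with each control period).
- manip.capture(name): name is "side" or "top"; returns the picture (480x640x3 uint8, red, green, blue); there is no depth.
- manip.camera_params(name): a dict with "camera_matrix" (3x3 intrinsics, pixels), "R" (3x3) and "t" (3): a world point X has camera coordinates R X + t. Camera axes: x right, y down, z forward; pixel columns grow to the right and rows downward; lengths in m; the calibration is good to about 2 mm. A picture is of the moment at which its call begins. camera_params takes no time and is no camera call.
- manip.hand_in(): hands the job in, once; it reports no verdict.
The state is a dict: "time": time; "joints": joint angles; "joint_velocities": joint speeds; "effort": joint torques, N m; "eef_pos": TCP position; "ee_rot": TCP orientation; "wrist_force": force on the tool from outside, world axes, zero at the start; "ft_torque": the same for the moment, N m; "grip_width": finger opening in m.
Only numpy, scipy, OpenCV 4.12 (cv2) and the standard library are available. Lean on these libraries where they do the work, as an engineer would, in place of code of your own. Each camera call takes 0.05 s, during which the arm holds its last target.

TASK

Load the foam sample into the thickness gauge: lay the aluminium carrier flat on the grey bed in front of the blue gauge head, foam end first, then push it from behind under the low bridge, past the spring catch, until the catch snaps in behind its rear edge and holds it against the ejector spring. Push with feeling and stop when it comes up against the end wall; do not ram it. Leave the dark-lidded jar, the sanding block and the round foam piece where they are, and let go of everything.

Things in the scene. Friction and masses are not known exactly. Their poses are not given: they have to be found in the camera images.
- station: Gauge station, fixed: grey bed plate 360 x 110 mm (station x -200 to +160 mm), top at z = 6 mm, with a blue gauge head toward +x. Origin: on the bed's underside; +x = push direction along the bed's middle line, +y to its left. A bridge 104 mm wide spans the channel: underside z = 36 mm, top 44 mm, dial on it to z = 64 mm. More than 35 N between station and carrier in the channel counts as ramming.
- station_lay (a point): Point on the bed's top, 135 mm before the station's origin: the carrier can be laid here, its centre on this point; its nose is then before or just inside the mouth. The channel is 67 mm wide, centred on the middle line; its flared mouth (about 80 mm wide) begins 50 to 70 mm before the true latched rear edge (see station_home). Rails and catch up to 27 mm high.
- station_home (a point): Point on the bed's top, above the station's origin: NOMINAL place of the latched carrier's rear edge. The true place differs by up to 28 mm either way (unreported: the whole head with mouth, catch and wall is clamped deeper or shallower). The bridge begins 30 mm past it. A rigid end wall stops the carrier 7 mm past its true latched place; the catch snaps in 3 to 4 mm past it.
- catch (a joint): Spring catch, 46 mm steel leaf with orange tab on the channel's +y side, hinged near the mouth, tip slanting in and forward, jutting about 11 mm in. rad: 0 = sprung in, grows as pushed aside (about 0.18 along the carrier's side), near 0 again once snapped in behind the rear edge. A pusher at the rear edge must stay below station y = +20 mm to leave it room. Passing it takes 1 to 5 N.
- plunger (a joint): Brass ejector plunger at the channel's end, sprung toward station -x. m: 0 = fully out, grows as the nose presses it in (3 N at first touch, plus 200 N/m). About 0.0085 with the carrier latched and released, 0.0115 when the catch snaps in, 0.015 with the carrier at the end wall (push 6 to 12 N just before it). Not latched, it pushes the carrier back out.
- carrier_center (a point): Centre of the carrier, half-way up: loose aluminium plate 96 (x) x 64 (y) x 14 mm, 0.1 to 0.25 kg, flat on the bench at first. x points to its nose, z up. Blue foam 30 x 37 mm (top 26 mm over the underside) is fixed on it 18 mm toward the nose, with a 5 mm high bar behind it; orange stripe along the rear edge, 48 mm behind the centre. Can be gripped across its 64 mm width.
- carrier_nose (a point): Middle of the carrier's front (nose) edge, half-way up the plate, 48 mm ahead of its centre.
- pigment_jar: Glass jar with dark lid, 70 mm wide, 86 mm high, standing; origin centre of underside. Bystander.
- sanding_block: Cork sanding block wrapped in sandpaper, 61 x 112 x 32 mm; origin centre of underside. Bystander.
- foam_disc: Round beige foam offcut, 48 mm across, 20 mm high, lying flat; origin centre of underside. Bystander.
Mind the look-alikes: they are no part of the job. There is more than one size of the part that bears carrier_center; the job needs the larger.

How it is judged:
On the way:
1. the carrier, in the channel, pushes the catch aside (value of joint catch above 0.12 rad and x of carrier_nose in the frame of station above -0.04 m), for 0.1 s.
At the end, for the whole second after the job is handed in: Carrier flat and straight (0.08 rad) in the channel, foam end first, within 6 mm of the middle line, nose over 60 mm past the station origin, at rest; catch sprung in (under 0.08 rad) behind it, ejector plunger held pressed 4 to 12 mm with nothing pushing (value of joint plunger between 0.004 and 0.012 m and value of joint catch below 0.08 rad and x of carrier_nose in the frame of station above 0.06 m and y of carrier_center in the frame of station between -0.006 and 0.006 m and angle between the x axis of carrier_center and the x axis of station, either way round below 0.08 rad and angle between carrier_center's own z axis and vertical below 0.06 rad and linear speed of carrier below 0.02 m/s); the robot touches nothing.
It fails at once if the carrier, in the channel, is rammed (over 35 N between carrier and station) (contact force between carrier and station above 35 N and x of carrier_nose in the frame of station above 0.03 m).
It fails at once if a bystander is moved more than 25 mm (distance of any of pigment_jar, sanding_block, foam_disc from where it was at the start of the episode above 0.025 m).
It also fails if it takes over 61 s, if anything falls off the work surface, if the arm or the gripper's body presses on something with over 40 N, if the wrist force passes 120 N, or if a joint passes its speed limit or range.

## Working session

There is one attempt and no reset: what is moved stays moved. The work goes in short steps, Python scripts to look and compute and a shell command to move; the robot and the scene stay as the last step left them, time stands still between calls to the robot, and variables do not carry over. Pictures are saved under pics/ and viewed, and the job is handed in when it is done.

```bash
ls; mkdir -p pics; python3 - <<'E'
from cell import manip
import cv2, json
print(manip.state(), manip.tcp_to_grasp)
for n in("top","side"):
    cv2.imwrite(f"pics/{n}0.png",manip.capture(n)[:,:,::-1]); print(manip.camera_params(n))
E
```

```text
pics
{'time': 0.0, 'joints': array([-1.42842642e+00,  1.31143749e-01,  1.48930042e+00, -2.04877047e-05,
        1.52300486e+00, -8.53944125e-02]), 'joint_velocities': array([ 1.50848875e-04,  8.89411776e-05,  7.92910960e-05, -2.12791020e-04,
       -4.04472753e-04, -6.50437347e-05]), 'effort': array([ 8.94712120e-04, -5.69396532e+01, -5.00550306e+01, -2.78119542e-04,
        1.48627523e-02,  7.03595219e-06]), 'eef_pos': array([ 0.13541812, -0.58394402,  0.23024323]), 'ee_rot': array([-9.27519624e-04,  9.93521947e-01,  1.13636609e-01, -3.66659468e-05]), 'wrist_force': array([ 0.26678274, -0.68584445,  0.71157481]), 'ft_torque': array([-0.0409863 , -0.03495094,  0.0232198 ]), 'grip_width': 0.08548632808338405} 0.0187
{'camera_matrix': array([[491.43298498,   0.        , 318.6721357 ],
       [  0.        , 491.43298498, 235.08436236],
       [  0.        ,   0.        ,   1.        ]]), 'R': array([[-0.00738394, -0.99993157,  0.00907357],
       [-0.99739822,  0.00671393, -0.07177551],
       [ 0.07170968, -0.00957995, -0.99737954]]), 't': array([0.00145834, 0.52963711, 0.97846419])}
{'camera_matrix': array([[474.19704979,   0.        , 313.3706911 ],
       [  0.        , 474.19704979, 243.38730363],
       [  0.        ,   0.        ,   1.        ]]), 'R': array([[ 0.96363863, -0.26655759, -0.01864494],
       [-0.17246987, -0.56716862, -0.80534086],
       [ 0.2040949 ,  0.77927326, -0.59251874]]), 't': array([-0.50929481,  0.13488345,  0.96923959])}
```

View pics/top0.png

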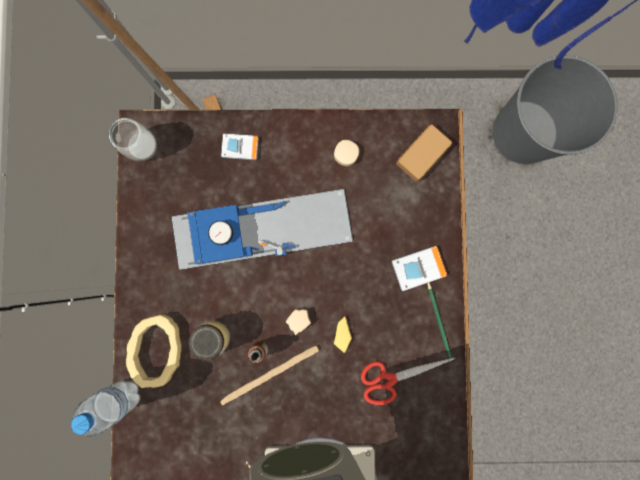

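View pics/side0.png

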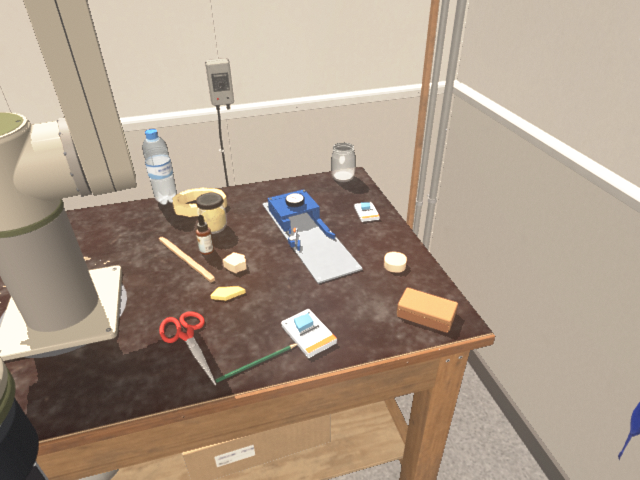

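Two candidates for the carrier: top pixel (419,268), which is about 48 px long, and (239,147), about 36 px long. The first fits the larger size. I'll confirm it in a crop.

```bash
python3 - <<'E'
import cv2
a=cv2.imread("pics/top0.png")
cv2.imwrite("pics/c1.png",cv2.resize(a[235:305,380:460],None,fx=8,fy=8,interpolation=cv2.INTER_CUBIC))
cv2.imwrite("pics/c2.png",cv2.resize(a[180:280,165:365],None,fx=4,fy=4,interpolation=cv2.INTER_CUBIC))
cv2.imwrite("pics/c3.png",cv2.resize(a[125:170,210:270],None,fx=8,fy=8,interpolation=cv2.INTER_CUBIC))
E
```

```text
(no output)
```

View pics/c1.png

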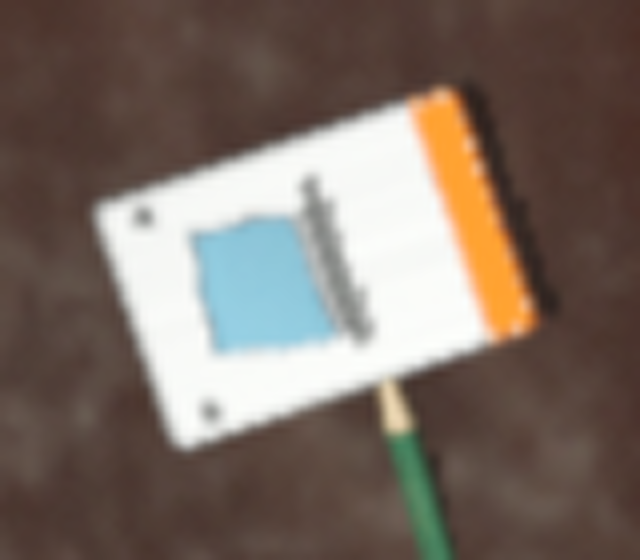

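View pics/c2.png

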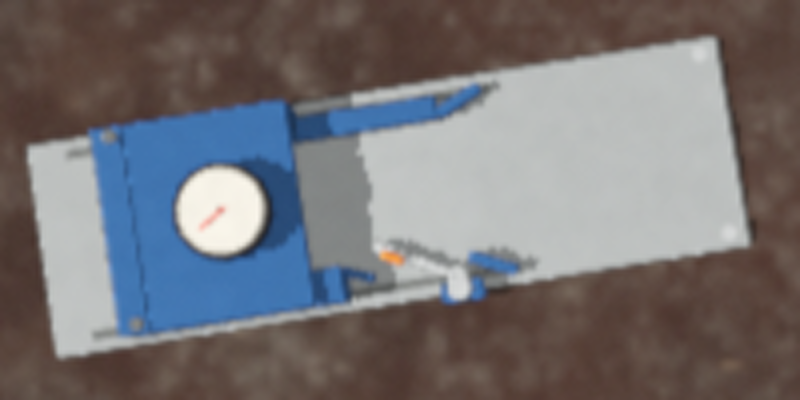

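View pics/c3.png

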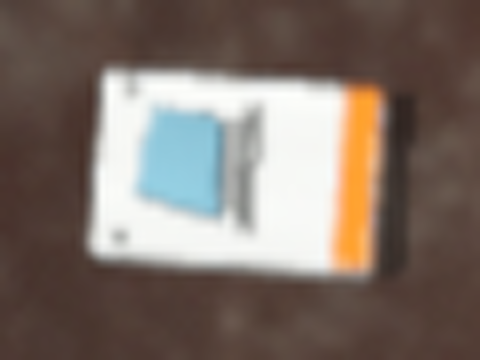

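The crop confirms it. The larger carrier is at (419,268) with its nose pointing left, and the station's push direction is also image-left. The catch is at about (265,243). Now metric positions.

```bash
cat > h.py <<'E'
import numpy as np, cv2
from cell import manip
def ray(cam,px,z):
    p=manip.camera_params(cam); K,R,t=map(np.array,(p["camera_matrix"],p["R"],p["t"]))
    d=R.T@np.linalg.inv(K)@np.array([px[0],px[1],1.]); c=-R.T@t
    return c+d*(z-c[2])/d[2]
def crop(c,f,off): return [(c[0]+.5)/f-.5+off[0],(c[1]+.5)/f-.5+off[1]]
def rect(cs,L,W,z,f,off):
    P=np.array([ray("top",crop(c,f,off),z)[:2] for c in cs]) # order noseR, noseL, rearL, rearR
    print(np.round(P,4).tolist(),"sides",[round(float(np.linalg.norm(P[i]-P[(i+1)%4]))*1e3,1) for i in range(4)],L,W)
    M=np.array([[L/2,-W/2],[L/2,W/2],[-L/2,W/2],[-L/2,-W/2]])/1e3
    c=P.mean(0); D=P-c
    th=np.arctan2((M[:,0]*D[:,1]-M[:,1]*D[:,0]).sum(),(M*D).sum())
    print("centre",c.round(4),"yaw deg",np.degrees(th).round(2)); return c,th
def proj(cam,X):
    p=manip.camera_params(cam); x=p["camera_matrix"]@(np.array(p["R"])@X+p["t"]); return x[:2]/x[2]
E
python3 - <<'E'
from h import *
c,th=rect([(95,207),(180,448),(537,325),(458,90)],96,64,.014,8,(380,235))
s,ts=rect([(28,146),(58,357),(750,244),(715,37)],360,110,.006,4,(165,180))
u=np.array([np.cos(ts),np.sin(ts)]);v=np.array([-u[1],u[0]])
o=s+u*.02
print("origin",o,"lay",o-u*.135)
# bridge front edge (z44), mouth etc in station coords
for n,px,z in [("bridge front R",(284,100),.044),("bridge front L",(312,305),.044),("dial",(221,211),.064),("flare end R",(485,88),.027),("flare end L",(520,268),.027),("flare start R",(440,108),.027),("catch tip",(380,252),.02),("hinge",(458,285),.027)]:
    p=ray("top",crop(px,4,(165,180)),z)[:2]-o; print(n,(p@u*1e3).round(1),(p@v*1e3).round(1))
E
```

```text
[[0.4773, -0.15], [0.4161, -0.1705], [0.4465, -0.262], [0.5064, -0.2433]] sides [64.5, 96.4, 62.7, 97.7] 96 64
centre [ 0.4616 -0.2065] yaw deg 107.87
[[0.5717, 0.2997], [0.4633, 0.2829], [0.5187, -0.0711], [0.6262, -0.0543]] sides [109.6, 358.3, 108.8, 358.2] 360 110
centre [0.545  0.1143] yaw deg 98.82
origin [0.54191147 0.13407516] lay [0.56261216 0.00067171]
bridge front R 20.6 -51.4
bridge front L 22.1 51.3
dial 56.0 0.4
flare end R -78.1 -44.0
flare end L -81.3 48.8
flare start R -54.1 -37.5
catch tip -12.4 29.1
hinge -49.2 52.3
```

```bash
cat >> h.py <<'E'
from scipy.spatial.transform import Rotation as Ro
def need(x,y,z,yaw):
    s=manip.state(); q=s["ee_rot"]; R=Ro.from_quat([q[1],q[2],q[3],q[0]]).as_matrix()
    print("t",s["time"],"pos",s["eef_pos"].round(4),"toolx",np.degrees(np.arctan2(R[1,0],R[0,0])).round(2),"tilt",R[:,2].round(3),"w",round(s["grip_width"],4),"F",s["wrist_force"].round(2),"j6",s["joints"][5].round(2))
    d=R.T@(np.array([x,y,z])-s["eef_pos"])*1e3
    dy=(yaw-np.degrees(np.arctan2(R[1,0],R[0,0]))+180)%360-180
    print("shift tool mm",d.round(1),"turn about tool z deg",round(-dy,2))
E
python3 -m jog '[[0,0,0,-7],[0,0,0,-7],[0,0,0,-7],[0,0,0,-7],[0,0,0,-7],[0,0,0,-7],[0,0,0,-7],[0,0,0,-7]]' -1
python3 -m jog '[[0,0,0,-7],[0,0,0,-7],[0,0,0,-7],[0,0,0,-7],[0,0,0,-7],[0,0,0,-3.8]]'
python3 -c "
from h import *
need(.4567,-.1913,.12,107.87)"
```

```text
time: 0.77
eef_pos: [0.1355, -0.5842, 0.2307]
ee_rot: [-0.001, 0.822, 0.569, 0.0]
wrist_force: [0.3, 0.3, -0.7]
grip_width: 0.0853
time: 1.27
eef_pos: [0.1354, -0.5842, 0.2306]
ee_rot: [-0.0, 0.586, 0.81, 0.0]
wrist_force: [0.0, 1.4, -0.9]
grip_width: 0.0853
t 1.2667 pos [ 0.1354 -0.5842  0.2306] toolx 108.25 tilt [-0.     0.001 -1.   ] w 0.0853 F [ 0.04  1.44 -0.91] j6 -1.75
shift tool mm [272.4 428.1 111. ] turn about tool z deg 0.38
```

```bash
python3 -m jog '[[17,27,4,0],[17,27,4,0],[17,27,4,0],[17,27,4,0],[17,27,4,0],[17,27,4,0],[17,27,4,0],[17,27,4,0]]'
python3 -m jog '[[17,27,5,0],[17,27,5,0],[17,27,5,0],[17,27,5,0],[17,27,5,0],[17,27,5,0],[17,27,5,0],[0,0,0,0]]'
python3 -c "
from h import *
need(.4567,-.1913,-.002,107.87)"
```

```text
time: 1.93
eef_pos: [0.3, -0.3873, 0.1987]
ee_rot: [-0.0, 0.589, 0.808, 0.0]
wrist_force: [1.2, -0.1, 0.2]
grip_width: 0.0851
time: 2.6
eef_pos: [0.4447, -0.2131, 0.1628]
ee_rot: [-0.001, 0.587, 0.809, 0.001]
wrist_force: [0.3, -0.3, -0.7]
grip_width: 0.0857
t 2.6 pos [ 0.4447 -0.2131  0.1628] toolx 108.06 tilt [-0.001  0.003 -1.   ] w 0.0857 F [ 0.28 -0.29 -0.7 ] j6 -0.87
shift tool mm [ 16.5  18.1 164.8] turn about tool z deg 0.19
```

```bash
python3 -m jog '[[5,6,20,0.2],[6,6,20,0],[5,6,20,0],[0,0,20,0],[0,0,20,0],[0,0,10,0],[0,0,0,0]]'
python3 - <<'E'
from h import *
need(.4567,-.1913,-.002,107.87)
cv2.imwrite("pics/t1.png",cv2.resize(manip.capture("top")[200:340,340:500,::-1],None,fx=4,fy=4))
cv2.imwrite("pics/s1.png",cv2.resize(manip.capture("side")[230:400,220:420,::-1],None,fx=4,fy=3.5))
E
```

```text
time: 3.18
eef_pos: [0.4529, -0.1958, 0.0514]
ee_rot: [-0.003, 0.59, 0.807, -0.0]
wrist_force: [0.0, -0.8, -0.2]
grip_width: 0.0856
t 3.1833 pos [ 0.4529 -0.1958  0.0514] toolx 107.65 tilt [-0.005  0.003 -1.   ] w 0.0856 F [ 0.03 -0.78 -0.16] j6 -0.82
shift tool mm [ 2.9  5.2 53.3] turn about tool z deg -0.22
```

View pics/s1.png

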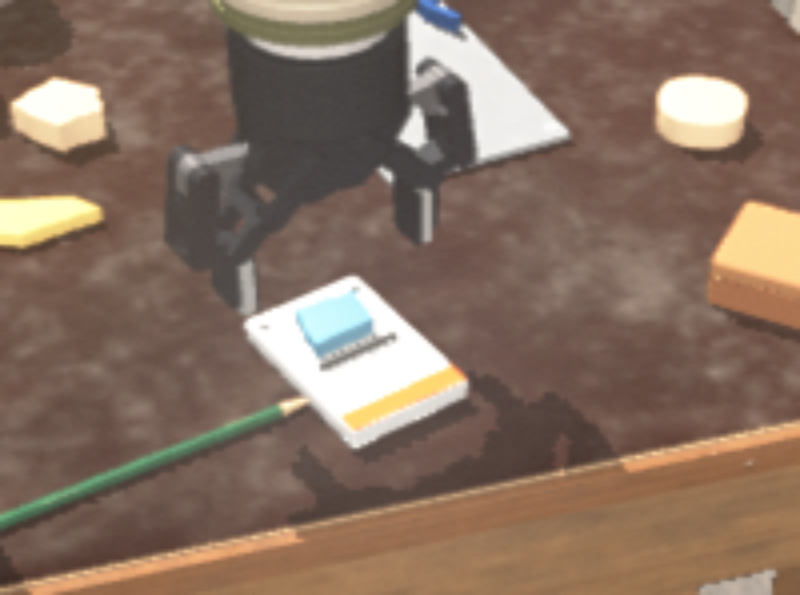

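The open fingers straddle the carrier's nose half, and the pencil tip at (300,405) is clear of them. I'll descend and grip.

```bash
python3 -m jog '[[1.5,2.5,15,0],[1.5,2.7,15,0],[0,0,13,0],[0,0,6,0],[0,0,4,0],[0,0,0,0]]'
python3 - <<'E'
from h import *
need(.4567,-.1913,-.002,107.87)
E
```

```text
time: 3.78
eef_pos: [0.4593, -0.1927, 0.0016]
ee_rot: [0.0, 0.59, 0.807, -0.0]
wrist_force: [-0.9, -0.5, -0.2]
grip_width: 0.0856
t 3.7833 pos [ 0.4593 -0.1927  0.0016] toolx 107.64 tilt [ 0. -0. -1.] w 0.0856 F [-0.94 -0.51 -0.24] j6 -0.81
shift tool mm [ 2.2 -2.1  3.6] turn about tool z deg -0.23
```

```bash
python3 -m jog '[[0,-1.5,2,0],[0,0,0,0],[0,0,0,0],[0,0,0,0],[0,0,0,0],[0,0,0,0],[0,0,0,0],[0,0,0,0]]' 1 40
python3 - <<'E'
from h import *
need(.4567,-.1913,-.002,107.87)
cv2.imwrite("pics/s2.png",cv2.resize(manip.capture("side")[230:400,220:420,::-1],None,fx=4,fy=3.5))
E
```

```text
time: 4.45
eef_pos: [0.4584, -0.1935, 0.0004]
ee_rot: [0.001, 0.59, 0.807, 0.0]
wrist_force: [-1.7, 0.5, 7.3]
grip_width: 0.0631
t 4.45 pos [ 4.584e-01 -1.935e-01  4.000e-04] toolx 107.65 tilt [ 0.001 -0.001 -1.   ] w 0.0631 F [-1.7   0.54  7.29] j6 -0.81
shift tool mm [ 2.6 -1.   2.4] turn about tool z deg -0.22
```

View pics/s2.png

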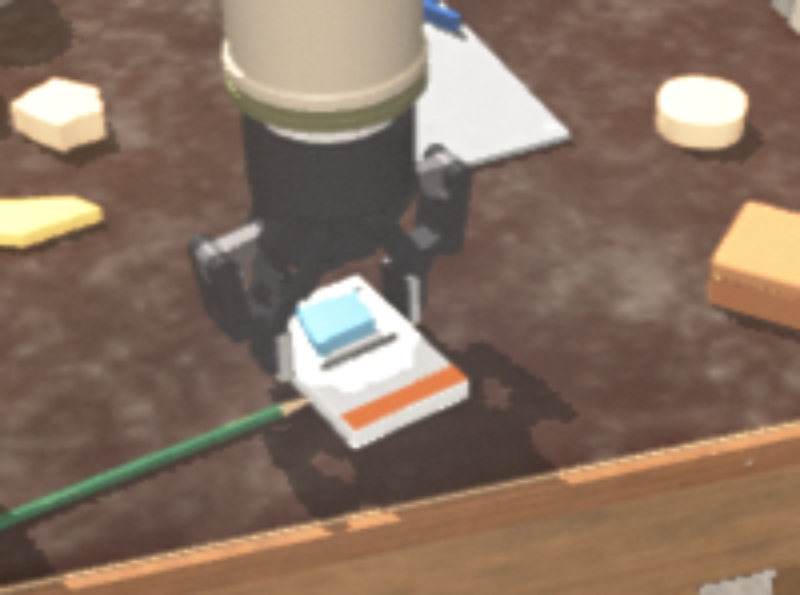

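```bash
python3 -m jog '[[0,0,-5,0],[0,0,-10,0],[0,0,-20,0],[0,0,-20,3],[0,0,-20,6],[0,0,0,0]]'
python3 - <<'E'
from h import *
o=np.array([.5419,.1341]);a=np.radians(98.82);u=np.array([np.cos(a),np.sin(a)])
p=o+u*(-.133+.0134); print(p)
need(*p,.07,98.82)
cv2.imwrite("pics/t3.png",cv2.resize(manip.capture("top")[180:330,340:480,::-1],None,fx=4,fy=4))
cv2.imwrite("pics/s3.png",cv2.resize(manip.capture("side")[200:400,220:420,::-1],None,fx=3.5,fy=3))
E
```

```text
time: 5.0
eef_pos: [0.4605, -0.1943, 0.0794]
ee_rot: [0.003, 0.654, 0.757, 0.001]
wrist_force: [1.4, -0.3, -0.0]
grip_width: 0.0629
[0.56023836 0.01591428]
t 5.0 pos [ 0.4605 -0.1943  0.0794] toolx 98.34 tilt [ 0.006 -0.003 -1.   ] w 0.0629 F [ 1.42 -0.26 -0.04] j6 -0.65
shift tool mm [193.6 129.1   9.3] turn about tool z deg -0.48
```

View pics/s3.png

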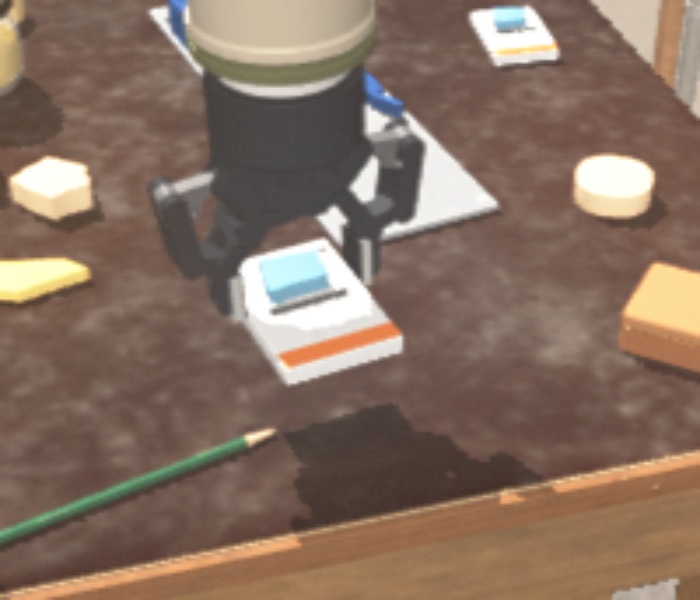

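The carrier is lifted and level. Now I'll carry it to the lay point.

```bash
python3 -m jog '[[24,16,0,-0.5],[24,16,0,0],[24,16,0,0],[24,16,0,0],[24,16,0,0],[24,16,0,0],[24,16,0,0],[24,16,0,0]]'
python3 -m jog '[[0,0,10,0],[0,0,0,0],[0,0,0,0]]'
python3 - <<'E'
from h import *
need(.5602,.0159,.03,98.82)
cv2.imwrite("pics/t4.png",cv2.resize(manip.capture("top")[160:300,220:390,::-1],None,fx=4,fy=4))
E
```

```text
time: 5.77
eef_pos: [0.5528, 0.0184, 0.0724]
ee_rot: [-0.001, 0.647, 0.762, -0.001]
wrist_force: [0.3, 0.4, -1.4]
grip_width: 0.0629
time: 6.02
eef_pos: [0.5518, 0.0168, 0.062]
ee_rot: [-0.002, 0.648, 0.762, -0.001]
wrist_force: [-0.2, -0.1, -1.8]
grip_width: 0.063
t 6.0167 pos [0.5518 0.0168 0.062 ] toolx 99.28 tilt [-0.004 -0.    -1.   ] w 0.063 F [-0.17 -0.1  -1.78] j6 -0.22
shift tool mm [-2.3  8.3 32. ] turn about tool z deg 0.46
```

View pics/t4.png

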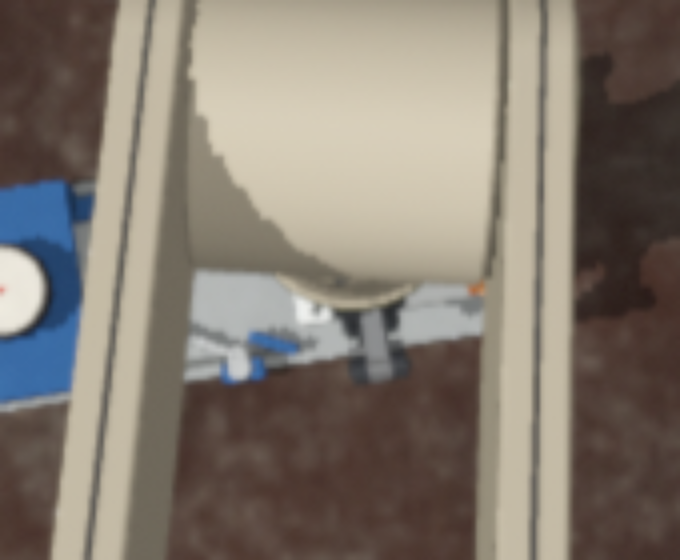

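```bash
python3 -m jog '[[-1.2,4.2,8,0.4],[-1,4.1,8,0],[0,0,10,0],[0,0,10,0],[0,0,8,0],[0,0,0,0]]'
python3 - <<'E'
from h import *
need(.5602,.0159,.0065,98.82)
cv2.imwrite("pics/s5.png",cv2.resize(manip.capture("side")[160:320,230:400,::-1],None,fx=4.5,fy=3.7))
E
```

```text
time: 6.57
eef_pos: [0.5601, 0.0159, 0.0173]
ee_rot: [-0.002, 0.651, 0.759, -0.001]
wrist_force: [-1.2, -0.5, -0.8]
grip_width: 0.0626
t 6.5667 pos [0.5601 0.0159 0.0173] toolx 98.74 tilt [-0.005  0.    -1.   ] w 0.0626 F [-1.17 -0.54 -0.8 ] j6 -0.22
shift tool mm [-0.   0.1 10.8] turn about tool z deg -0.08
```

View pics/s5.png

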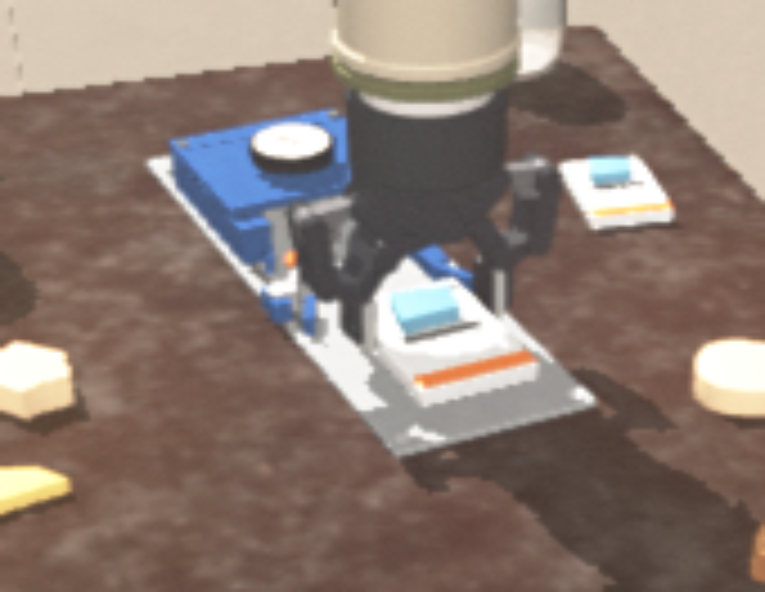

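```bash
python3 -m jog '[[0,0,4,0],[0,0,3,0],[0,0,2,0],[0,0,0,0]]'
python3 -m jog '[[0,0,1,0],[0,0,0,0]]'
```

```text
time: 6.95
eef_pos: [0.5622, 0.0161, 0.011]
ee_rot: [-0.0, 0.651, 0.759, -0.0]
wrist_force: [0.3, 0.9, -0.8]
grip_width: 0.063
time: 7.12
eef_pos: [0.5624, 0.016, 0.0104]
ee_rot: [0.0, 0.651, 0.759, 0.0]
wrist_force: [-0.0, 0.9, -0.9]
grip_width: 0.0625
```

```bash
python3 -m jog '[[0,0,1,0],[0,0,0,0]]'
python3 -m jog '[[0,0,1,0],[0,0,0,0]]'
python3 -m jog '[[0,0,1,0],[0,0,0,0]]'
python3 -c "
from h import *
need(.5602,.0159,.0065,98.82)"
```

```text
time: 7.28
eef_pos: [0.5624, 0.016, 0.0093]
ee_rot: [0.0, 0.651, 0.759, 0.0]
wrist_force: [-0.1, 0.7, -1.2]
grip_width: 0.0628
time: 7.45
eef_pos: [0.5623, 0.016, 0.0082]
ee_rot: [-0.0, 0.651, 0.759, -0.0]
wrist_force: [0.2, 0.4, -1.1]
grip_width: 0.0623
time: 7.62
eef_pos: [0.5622, 0.016, 0.0071]
ee_rot: [-0.0, 0.651, 0.759, -0.0]
wrist_force: [1.1, 0.7, -0.4]
grip_width: 0.0625
t 7.6167 pos [0.5622 0.016  0.0071] toolx 98.75 tilt [-0.  0. -1.] w 0.0625 F [ 1.05  0.75 -0.39] j6 -0.22
shift tool mm [ 0.2 -2.   0.6] turn about tool z deg -0.07
```

```bash
python3 -m jog '[[0,-2,0.5,0],[0,0,0.5,0],[0,0,0,0]]'
python3 -c "
from h import *
need(.5602,.0159,.0065,98.82)"
```

```text
time: 7.87
eef_pos: [0.5603, 0.0157, 0.0064]
ee_rot: [-0.0, 0.651, 0.759, -0.0]
wrist_force: [-1.1, 0.2, 0.4]
grip_width: 0.0628
t 7.8667 pos [0.5603 0.0157 0.0064] toolx 98.75 tilt [-0. -0. -1.] w 0.0628 F [-1.08  0.18  0.44] j6 -0.22
shift tool mm [ 0.2 -0.  -0.1] turn about tool z deg -0.07
```

```bash
python3 -m jog '[[0,0,0,0],[0,0,0,0],[0,0,0,0],[0,0,-5,0],[0,0,-15,0],[0,0,-20,0],[0,0,-20,0],[0,0,-15,0]]' -1
python3 -m jog '[[-25,0,0,0],[-25,0,0,0],[-25,0,0,0],[-15,0,0,0],[0,0,0,0],[0,0,0,0]]' 1
python3 - <<'E'
from h import *
o=np.array([.5419,.1341]);a=np.radians(98.82);u=np.array([np.cos(a),np.sin(a)])
need(*(o-u*.207),.012,98.82)
cv2.imwrite("pics/s6.png",cv2.resize(manip.capture("side")[160:320,230:400,::-1],None,fx=4.5,fy=3.7))
cv2.imwrite("pics/t6.png",cv2.resize(manip.capture("top")[160:300,190:390,::-1],None,fx=4,fy=4))
E
```

```text
time: 8.53
eef_pos: [0.5611, 0.0156, 0.0834]
ee_rot: [0.001, 0.651, 0.759, 0.0]
wrist_force: [0.8, -0.7, -0.0]
grip_width: 0.0855
time: 9.03
eef_pos: [0.5741, -0.0737, 0.0814]
ee_rot: [-0.0, 0.652, 0.758, 0.0]
wrist_force: [-0.6, -0.1, 0.1]
grip_width: 0.0123
t 9.0333 pos [ 0.5741 -0.0737  0.0814] toolx 98.64 tilt [-0.  0. -1.] w 0.0123 F [-0.56 -0.13  0.07] j6 -0.37
shift tool mm [ 3.2  0.1 69.4] turn about tool z deg -0.18
```

View pics/s6.png

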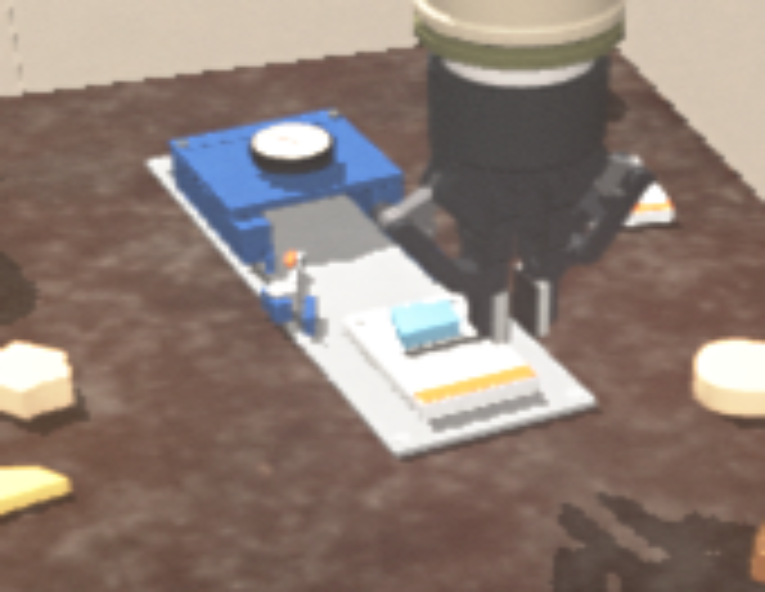

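View pics/t6.png

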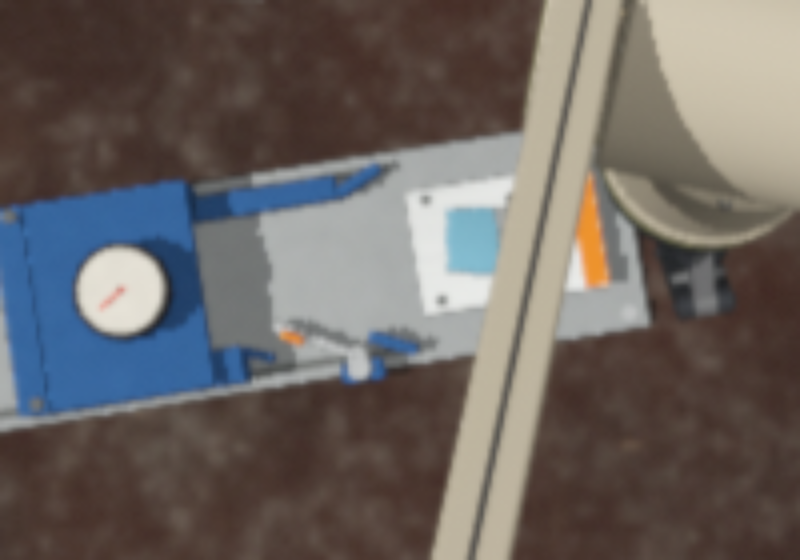

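```bash
python3 - <<'E'
from h import *
o=np.array([.5419,.1341]);a=np.radians(98.82);u=np.array([np.cos(a),np.sin(a)]);v=np.array([-u[1],u[0]])
for n,px,z in [("noseR",(406,193),.02),("noseL",(427,315),.02),("rearL",(607,288),.02),("bedrearL",(648,326),.006),("flareR tip",(388,168),.027),("flareR start",(335,187),.027),("flareL tip",(425,345),.027),("bridge frontR",(185,180),.044),("bridge frontL",(212,385),.044),("hinge",(362,365),.027)]:
    p=ray("top",crop(px,4,(190,160)),z)[:2]-o; print(n,(p@u*1e3).round(1),(p@v*1e3).round(1))
E
```

```text
noseR -86.4 -30.7
noseL -87.2 32.5
rearL -179.5 33.5
bedrearL -198.0 55.3
flareR tip -79.6 -43.7
flareR start -51.7 -38.5
flareL tip -84.0 47.7
bridge frontR 20.1 -51.3
bridge frontL 22.1 51.3
hinge -51.2 52.6
```

The carrier is laid straight: y about +1 mm, nose at -87 mm, rear at about -181 mm. The bridge at 21 mm puts the true home at about -9 mm. I'll lower the shut fingers behind it.

```bash
python3 -m jog '[[0,0,15,-0.2],[0,0,20,0],[0,0,20,0],[0,0,10,0],[0,0,4,0],[0,0,0,0]]' 1
python3 - <<'E'
from h import *
o=np.array([.5419,.1341]);a=np.radians(98.82);u=np.array([np.cos(a),np.sin(a)])
need(*(o-u*.192),.012,98.82)
cv2.imwrite("pics/s7.png",cv2.resize(manip.capture("side")[160:320,230:400,::-1],None,fx=4.5,fy=3.7))
E
```

```text
time: 9.63
eef_pos: [0.5731, -0.0723, 0.0112]
ee_rot: [-0.001, 0.649, 0.76, -0.001]
wrist_force: [-0.5, 0.6, -0.2]
grip_width: 0.0001
t 9.6333 pos [ 0.5731 -0.0723  0.0112] toolx 99.0 tilt [-0.002  0.001 -1.   ] w 0.0001 F [-0.54  0.58 -0.23] j6 -0.37
shift tool mm [16.7  0.9 -0.8] turn about tool z deg 0.18
```

View pics/s7.png

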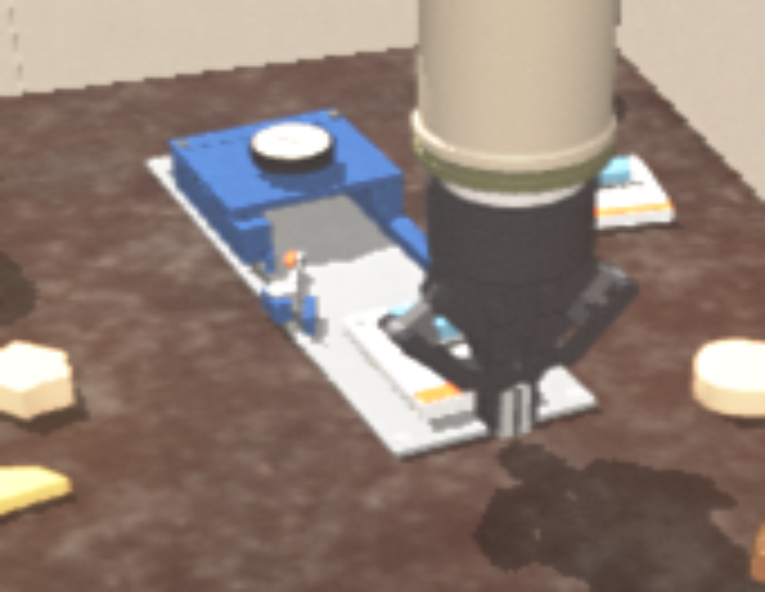

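```bash
python3 -m jog '[[5,0,0,0.2],[5,0,0,0],[4,0,0,0],[4,0,0,0],[4,0,0,0],[4,0,0,0],[4,0,0,0],[4,0,0,0]]'
python3 -m jog '[[5,0,0,0],[5,0,0,0],[5,0,0,0],[5,0,0,0],[5,0,0,0],[5,0,0,0],[5,0,0,0],[5,0,0,0]]'
python3 - <<'E'
from h import *
o=np.array([.5419,.1341]);a=np.radians(98.82);u=np.array([np.cos(a),np.sin(a)])
need(*(o-u*.013),.012,98.82)
cv2.imwrite("pics/s8.png",cv2.resize(manip.capture("side")[160:320,230:400,::-1],None,fx=4.5,fy=3.7))
cv2.imwrite("pics/t8.png",cv2.resize(manip.capture("top")[160:300,190:390,::-1],None,fx=4,fy=4))
E
```

```text
time: 10.35
eef_pos: [0.569, -0.0394, 0.0125]
ee_rot: [0.0, 0.651, 0.759, 0.0]
wrist_force: [1.5, -1.2, 1.4]
grip_width: -0.0002
time: 11.02
eef_pos: [0.5627, 0.0004, 0.0123]
ee_rot: [-0.0, 0.651, 0.759, -0.0]
wrist_force: [0.2, -1.1, 1.4]
grip_width: 0.0002
t 11.0167 pos [5.627e-01 4.000e-04 1.230e-02] toolx 98.75 tilt [-0.  0. -1.] w 0.0002 F [ 0.23 -1.13  1.43] j6 -0.24
shift tool mm [122.3  -0.2   0.3] turn about tool z deg -0.07
```

View pics/s8.png

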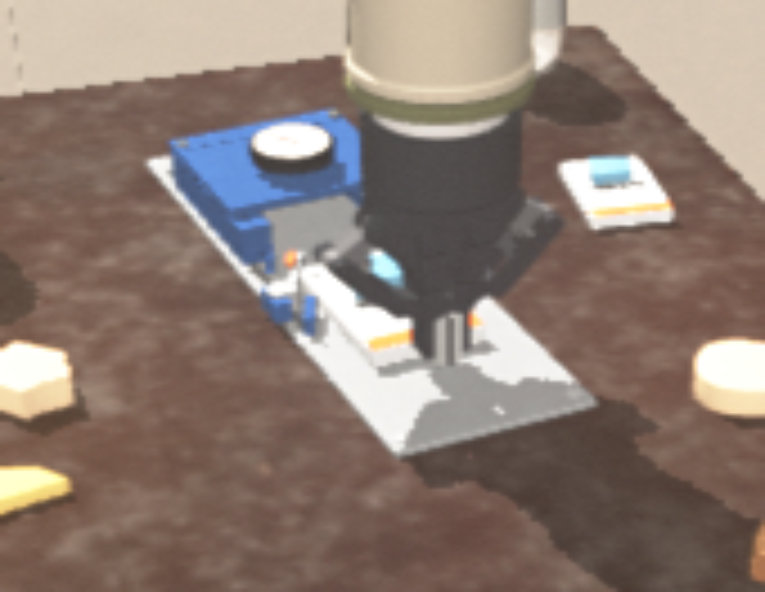

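View pics/t8.png

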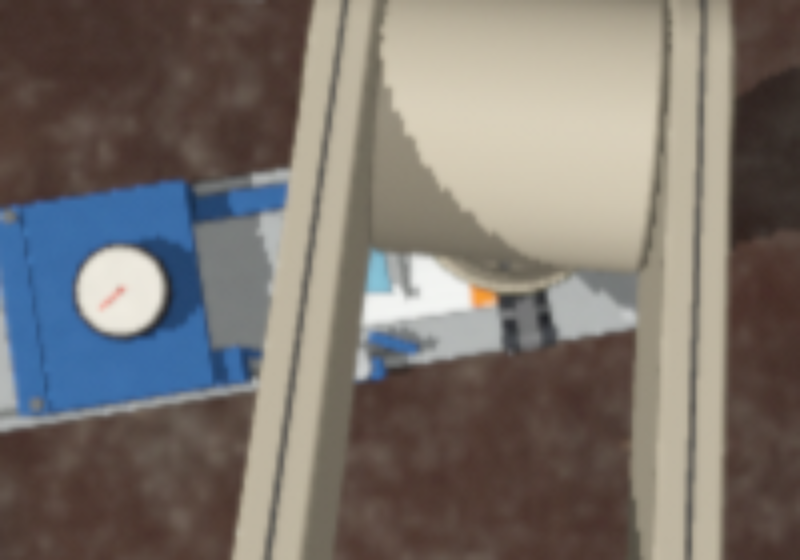

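```bash
python3 -m jog '[[3,0,0,0],[3,0,0,0],[3,0,0,0],[3,0,0,0],[3,0,0,0],[3,0,0,0],[3,0,0,0],[3,0,0,0]]'
python3 -m jog '[[3,0,0,0],[3,0,0,0],[3,0,0,0],[3,0,0,0],[3,0,0,0],[3,0,0,0],[3,0,0,0],[3,0,0,0]]'
python3 - <<'E'
from h import *
o=np.array([.5419,.1341]);a=np.radians(98.82);u=np.array([np.cos(a),np.sin(a)])
need(*(o-u*.013),.012,98.82)
cv2.imwrite("pics/s9.png",cv2.resize(manip.capture("side")[160:320,230:400,::-1],None,fx=4.5,fy=3.7))
E
```

```text
time: 11.78
eef_pos: [0.559, 0.0239, 0.0122]
ee_rot: [-0.0, 0.651, 0.759, -0.0]
wrist_force: [0.5, -1.6, -0.8]
grip_width: 0.0
time: 12.45
eef_pos: [0.5555, 0.0477, 0.0123]
ee_rot: [-0.0, 0.651, 0.759, 0.0]
wrist_force: [1.3, -1.1, -0.1]
grip_width: 0.0001
t 12.45 pos [0.5555 0.0477 0.0123] toolx 98.75 tilt [ 0.  0. -1.] w 0.0001 F [ 1.26 -1.08 -0.13] j6 -0.16
shift tool mm [74.5 -0.2  0.3] turn about tool z deg -0.07
```

View pics/s9.png

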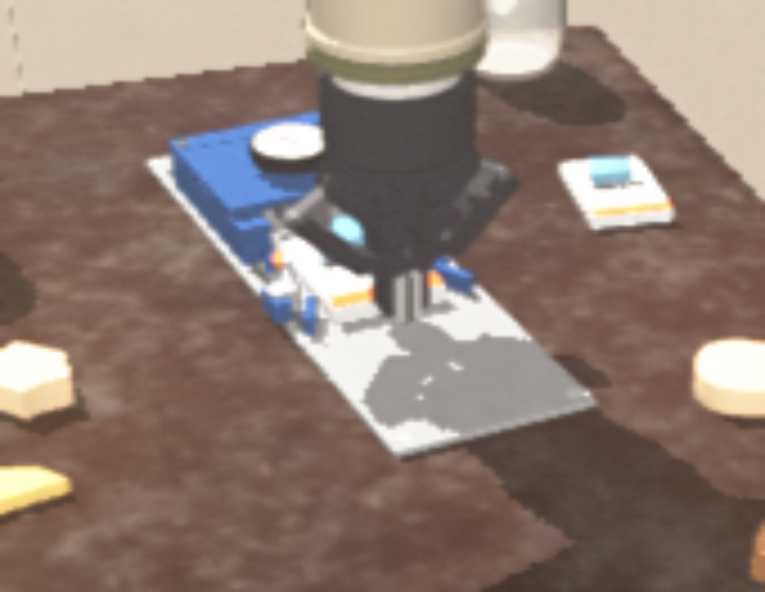

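```bash
python3 -m jog '[[3,0,0,0],[3,0,0,0],[3,0,0,0],[3,0,0,0],[3,0,0,0],[3,0,0,0],[3,0,0,0],[3,0,0,0]]'
python3 -m jog '[[2,0,0,0],[2,0,0,0],[2,0,0,0],[2,0,0,0],[2,0,0,0],[2,0,0,0],[2,0,0,0],[2,0,0,0]]'
python3 - <<'E'
from h import *
o=np.array([.5419,.1341]);a=np.radians(98.82);u=np.array([np.cos(a),np.sin(a)])
need(*(o-u*.013),.012,98.82)
E
```

```text
time: 13.17
eef_pos: [0.5518, 0.0714, 0.0123]
ee_rot: [0.0, 0.651, 0.759, 0.0]
wrist_force: [2.1, -1.1, 0.0]
grip_width: 0.0
time: 13.83
eef_pos: [0.5494, 0.087, 0.0123]
ee_rot: [0.0, 0.651, 0.759, 0.0]
wrist_force: [1.1, -1.4, -0.1]
grip_width: 0.0001
t 13.8333 pos [0.5494 0.087  0.0123] toolx 98.75 tilt [ 0.  0. -1.] w 0.0001 F [ 1.14 -1.45 -0.12] j6 -0.09
shift tool mm [34.7 -0.3  0.3] turn about tool z deg -0.07
```

```bash
python3 -m jog '[[2,0,0,0],[2,0,0,0],[2,0,0,0],[2,0,0,0],[1,0,0,0],[1,0,0,0],[1,0,0,0],[1,0,0,0]]'
for i in 1; do :; done
python3 -m jog '[[1,0,0,0],[1,0,0,0],[1,0,0,0],[1,0,0,0]]'
python3 - <<'E'
from h import *
cv2.imwrite("pics/s10.png",cv2.resize(manip.capture("side")[160:320,230:400,::-1],None,fx=4.5,fy=3.7))
E
```

```text
time: 14.5
eef_pos: [0.5476, 0.0988, 0.0123]
ee_rot: [0.0, 0.651, 0.759, 0.0]
wrist_force: [1.5, -1.8, -0.2]
grip_width: -0.0001
time: 14.83
eef_pos: [0.547, 0.1027, 0.0123]
ee_rot: [0.0, 0.651, 0.759, 0.0]
wrist_force: [1.1, -2.8, 0.7]
grip_width: -0.0003
```

View pics/s10.png

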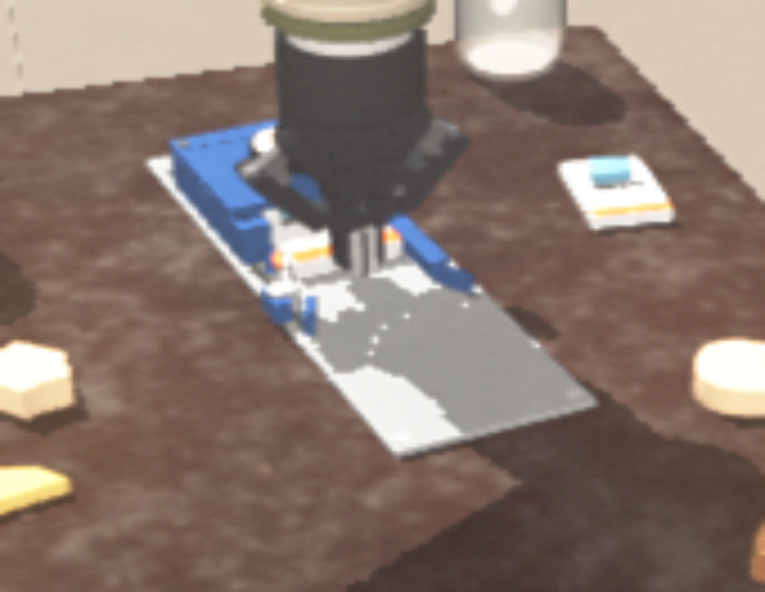

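```bash
python3 -m jog '[[1,0,0,0],[1,0,0,0],[0,0,0,0]]'
python3 -m jog '[[1,0,0,0],[1,0,0,0],[0,0,0,0]]'
python3 -m jog '[[1,0,0,0],[1,0,0,0],[0,0,0,0]]'
```

```text
time: 15.13
eef_pos: [0.5466, 0.1049, 0.0123]
ee_rot: [-0.0, 0.651, 0.759, 0.0]
wrist_force: [0.6, -0.8, 0.4]
grip_width: -0.0002
time: 15.38
eef_pos: [0.5462, 0.1064, 0.0122]
ee_rot: [0.0, 0.651, 0.759, -0.0]
wrist_force: [1.3, -3.9, 0.6]
grip_width: -0.0003
time: 15.63
eef_pos: [0.546, 0.1082, 0.0122]
ee_rot: [0.0, 0.651, 0.759, -0.0]
wrist_force: [1.5, -4.7, 0.5]
grip_width: -0.0
```

```bash
python3 -m jog '[[1,0,0,0],[1,0,0,0],[1,0,0,0],[0,0,0,0]]'
python3 -m jog '[[1,0,0,0],[1,0,0,0],[1,0,0,0],[0,0,0,0]]'
python3 -m jog '[[1,0,0,0],[1,0,0,0],[0,0,0,0]]'
```

```text
time: 15.97
eef_pos: [0.5455, 0.111, 0.0123]
ee_rot: [0.0, 0.651, 0.759, -0.0]
wrist_force: [1.1, -4.7, 1.3]
grip_width: -0.0003
time: 16.3
eef_pos: [0.5451, 0.1139, 0.0123]
ee_rot: [0.0, 0.651, 0.759, -0.0]
wrist_force: [0.9, -5.4, 0.9]
grip_width: 0.0003
time: 16.55
eef_pos: [0.5448, 0.1157, 0.0123]
ee_rot: [0.0, 0.651, 0.759, -0.001]
wrist_force: [1.2, -6.8, 0.8]
grip_width: -0.0
```

```bash
python3 -m jog '[[1,0,0,0],[0,0,0,0]]'
python3 -m jog '[[1,0,0,0],[0,0,0,0]]'
python3 - <<'E'
from h import *
cv2.imwrite("pics/s11.png",cv2.resize(manip.capture("side")[190:260,270:350,::-1],None,fx=9,fy=8))
E
```

```text
time: 16.72
eef_pos: [0.5446, 0.1166, 0.0122]
ee_rot: [0.0, 0.651, 0.759, -0.001]
wrist_force: [1.3, -6.9, 1.4]
grip_width: -0.0
time: 16.88
eef_pos: [0.5445, 0.1177, 0.0123]
ee_rot: [0.0, 0.651, 0.759, -0.001]
wrist_force: [0.8, -6.7, 2.3]
grip_width: 0.0001
```

View pics/s11.png

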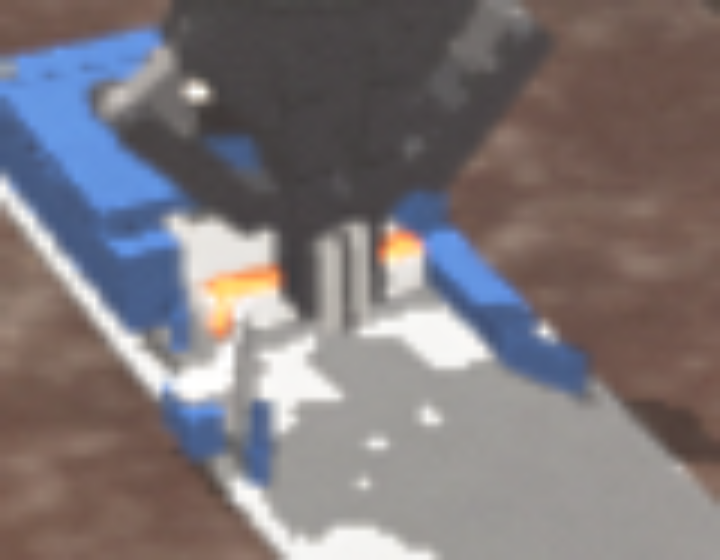

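```bash
python3 -m jog '[[0.7,0,0,0],[0,0,0,0]]'
python3 -m jog '[[0.7,0,0,0],[0,0,0,0]]'
python3 -m jog '[[0.7,0,0,0],[0,0,0,0]]'
```

```text
time: 17.1
eef_pos: [0.5443, 0.1183, 0.0122]
ee_rot: [0.0, 0.651, 0.759, -0.001]
wrist_force: [0.1, -6.9, 1.5]
grip_width: -0.0
time: 17.27
eef_pos: [0.5442, 0.119, 0.0122]
ee_rot: [0.0, 0.651, 0.759, -0.001]
wrist_force: [1.1, -7.4, 1.2]
grip_width: 0.0
time: 17.43
eef_pos: [0.5441, 0.1197, 0.0122]
ee_rot: [0.0, 0.651, 0.759, -0.001]
wrist_force: [0.5, -7.5, 1.7]
grip_width: 0.0
```

```bash
python3 -m jog '[[0.7,0,0,0],[0,0,0,0]]'
python3 - <<'E'
from h import *
cv2.imwrite("pics/s12.png",cv2.resize(manip.capture("side")[190:260,270:350,::-1],None,fx=9,fy=8))
E
```

```text
time: 17.6
eef_pos: [0.544, 0.1203, 0.0122]
ee_rot: [0.0, 0.651, 0.759, -0.001]
wrist_force: [2.2, -7.4, 1.1]
grip_width: 0.0002
```

View pics/s12.png

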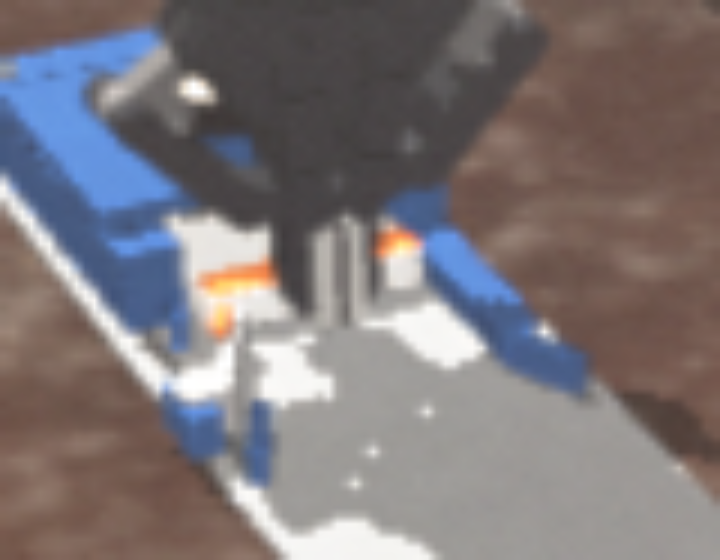

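```bash
python3 -m jog '[[0.7,0,0,0],[0,0,0,0]]'
python3 -m jog '[[0.7,0,0,0],[0,0,0,0]]'
```

```text
time: 17.82
eef_pos: [0.5439, 0.1206, 0.0122]
ee_rot: [0.0, 0.651, 0.759, -0.001]
wrist_force: [0.2, -9.8, 1.8]
grip_width: -0.0002
time: 17.98
eef_pos: [0.5439, 0.1207, 0.0123]
ee_rot: [0.001, 0.651, 0.759, -0.001]
wrist_force: [0.3, -12.9, 2.0]
grip_width: 0.0002
```

The force has risen from 7.4 to 12.9 N with no further travel, so this is the end wall. I'll stop and look at the catch.

```bash
python3 - <<'E'
from h import *
cv2.imwrite("pics/s13.png",cv2.resize(manip.capture("side")[190:260,270:350,::-1],None,fx=9,fy=8))
cv2.imwrite("pics/t13.png",cv2.resize(manip.capture("top")[190:270,210:310,::-1],None,fx=7,fy=7))
E
```

```text
(no output)
```

View pics/s13.png

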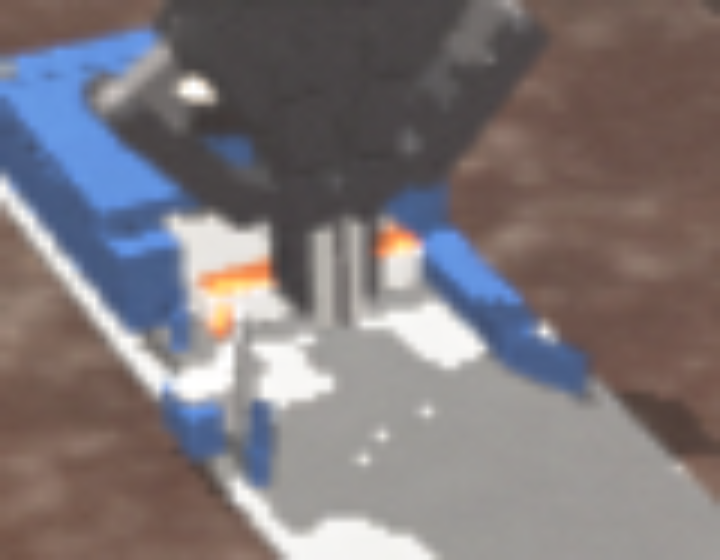

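View pics/t13.png

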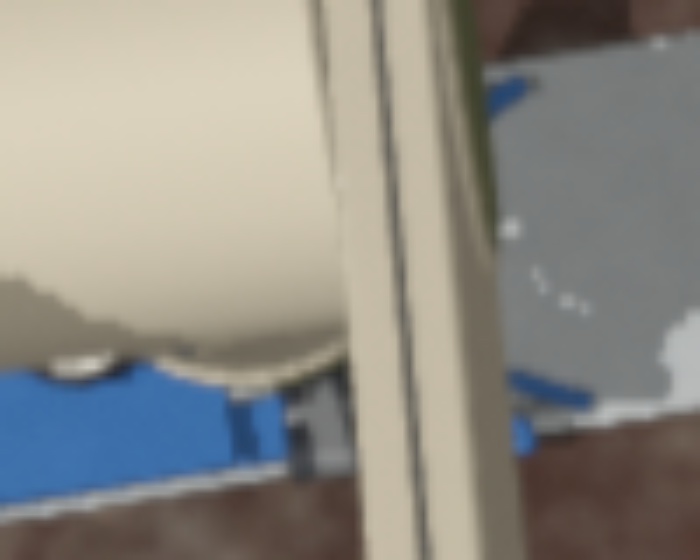

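```bash
python3 -m jog '[[-1,0,0,0],[-1,0,0,0],[-1,0,0,0],[-1,0,0,0],[0,0,0,0]]'
python3 -m jog '[[-1,0,0,0],[-1,0,0,0],[-1,0,0,0],[0,0,0,0]]'
python3 -m jog '[[-1,0,0,0],[-1,0,0,0],[-1,0,0,0],[0,0,0,0]]'
python3 - <<'E'
from h import *
cv2.imwrite("pics/s14.png",cv2.resize(manip.capture("side")[190:260,270:350,::-1],None,fx=9,fy=8))
E
```

```text
time: 18.5
eef_pos: [0.5444, 0.1185, 0.0122]
ee_rot: [-0.0, 0.651, 0.759, -0.0]
wrist_force: [0.6, -4.9, 1.9]
grip_width: -0.0002
time: 18.83
eef_pos: [0.5449, 0.1156, 0.0122]
ee_rot: [-0.0, 0.651, 0.759, -0.0]
wrist_force: [0.1, -3.9, 0.7]
grip_width: 0.0
time: 19.17
eef_pos: [0.5453, 0.113, 0.0122]
ee_rot: [-0.0, 0.651, 0.759, 0.0]
wrist_force: [0.3, 0.2, -0.4]
grip_width: -0.0
```

View pics/s14.png

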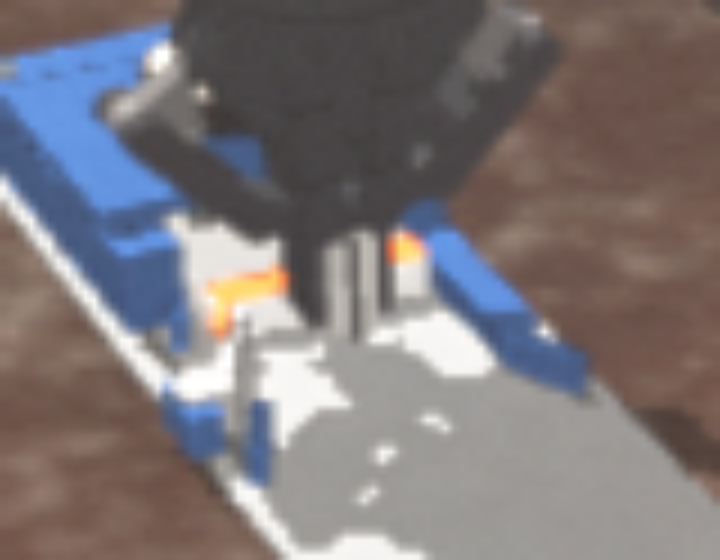

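After 7 mm of back-off the force fell to zero, so the catch is holding the carrier. I'll retract, lift and look.

```bash
python3 -m jog '[[-5,0,0,0],[-10,0,0,0],[-15,0,0,0],[-10,0,-15,0],[0,0,-30,0],[-20,0,-35,0],[-35,0,-35,0],[-35,0,-10,0]]'
python3 -m jog '[[-35,0,0,0],[-35,0,0,0],[-35,0,0,0],[-35,0,0,0],[-30,0,0,0],[0,0,0,0]]'
python3 - <<'E'
from h import *
cv2.imwrite("pics/s15.png",cv2.resize(manip.capture("side")[180:270,250:370,::-1],None,fx=6,fy=6))
t=manip.capture("top")[:,:,::-1]
cv2.imwrite("pics/t15f.png",t)
cv2.imwrite("pics/t15.png",cv2.resize(t[190:270,210:310],None,fx=7,fy=7,interpolation=cv2.INTER_CUBIC))
E
```

```text
time: 19.88
eef_pos: [0.5671, -0.0111, 0.1376]
ee_rot: [0.003, 0.65, 0.76, 0.002]
wrist_force: [1.3, -0.1, 1.2]
grip_width: 0.0002
time: 20.38
eef_pos: [0.5901, -0.1848, 0.132]
ee_rot: [0.001, 0.653, 0.757, -0.001]
wrist_force: [-0.3, 0.8, 0.2]
grip_width: -0.0002
```

View pics/s15.png

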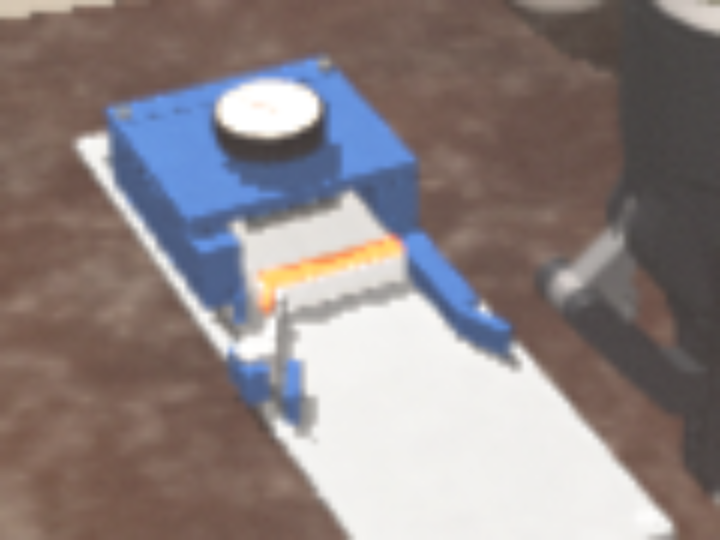

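View pics/t15.png

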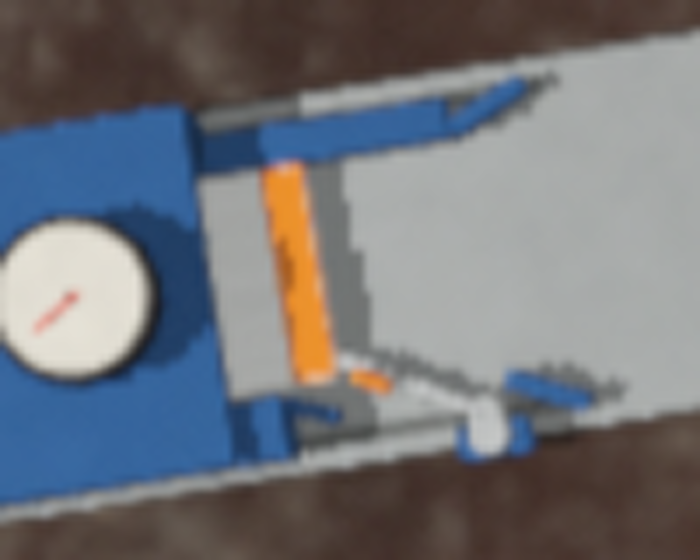

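View pics/t15f.png

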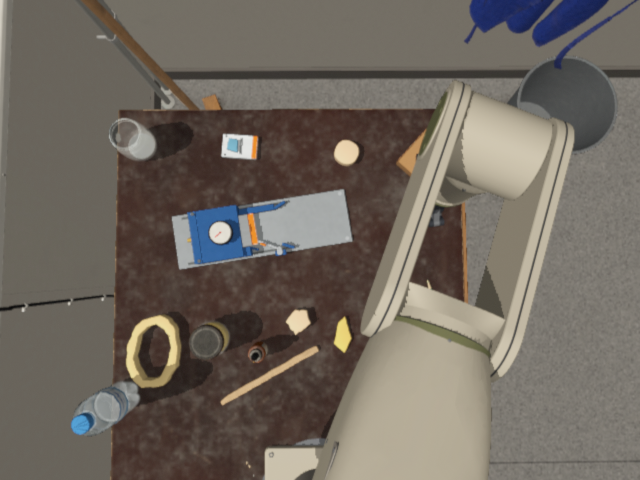

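The top crop shows the catch tip (340,355) sprung in just behind the orange rear edge, which runs from (303,163) to (333,378). One numeric check, then I'll hand in.

```bash
python3 - <<'E'
from h import *
o=np.array([.5419,.1341]);a=np.radians(98.82);u=np.array([np.cos(a),np.sin(a)]);v=np.array([-u[1],u[0]])
P=[]
for n,px,z in [("rearR",(303,163),.02),("rearL",(333,378),.02),("catch tip",(340,355),.02)]:
    p=ray("top",crop(px,7,(210,190)),z)[:2]-o; P.append((p@u,p@v)); print(n,(p@u*1e3).round(1),(p@v*1e3).round(1))
print("yaw",np.degrees(np.arctan2(-(P[1][0]-P[0][0]),P[1][1]-P[0][1])))
# bystanders then/now patches
a0=cv2.imread("pics/top0.png").astype(int);b=cv2.imread("pics/t15f.png").astype(int)
for n,(x,y) in dict(jar=(210,340),disc=(346,153)).items(): print(n,abs(a0[y-20:y+20,x-20:x+20]-b[y-20:y+20,x-20:x+20]).mean())
s=manip.state();print(s["time"],s["wrist_force"])
print(manip.hand_in())
E
```

```text
rearR -8.1 -33.0
rearL -7.2 30.2
catch tip -10.2 23.9
yaw -0.814149932314395
jar 13.218125
disc 14.2525
20.4833 [ 0.20186574 -0.14222879 -1.23844039]
the job is handed in; nothing more can be done
None
```

The carrier is latched in the gauge and the job is handed in, at about 20.5 s of the 61 s allowed. I gripped the larger carrier across its nose half, laid it straight on the bed, and pushed it in with the shut fingers at its rear edge. I stopped at the end wall, where the wrist force reached about 13 N against the 35 N limit, then backed off.

**Latch:** the pushing force fell to zero after about 7 mm of back-off. The last pictures show the catch tip at x ≈ -10 mm, y ≈ +24 mm, just behind the rear edge at x ≈ -8 mm. That puts the nose at about +88 mm. I judged the catch and plunger from the pictures and the force; I could not read the joint values.

**Straightness:** the carrier is about 1.4 mm off the middle line and turned about 0.8°, both within limits.

**Clear of everything:** the gripper was empty and well away from anything, and I did not touch any bystander. The jar and foam disc are at the same pixels as at the start. An automatic image comparison still gave moderate differences there (13 to 14 grey levels). I put that down to lighting and did not check further. The arm partly hid the sanding block in the last picture, so I did not verify its position at the end.

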